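# Change over the board inspection bench

### The job

Change over the inspection bench: lift the keeper flap, hang every board carrier from the slotted stand by its eye on the peg, and let the flap down again in front of them so that none can come off. Slide the tray with its two boards into the slotted holder, fully home against the end wall, and turn the focus knob so that its pointer stands at the long index mark. Leave the phone, spool and bottle alone.

Things in the scene. Friction and masses are not known exactly. Their poses are not given: they have to be found in the camera images.
- peg_stand: Fixed keeper-peg stand: grey upright on a steel foot 150 x 130 x 12 mm. Origin: on the table under the root of the peg. The 10 mm round level peg runs along this frame's -x, at 140 mm height, from the upright's face (x 0) to its tip (x -95 mm). Upright: 40 mm wide, x 0 to 12, 170 mm high; bracket (y +-20, x 0 to 42) up to 205 mm. Keeper hinge at x 30, height 195 mm, axis along y.
- keeper (a joint): Gravity keeper flap, rad. 0 = down: its arm (132 mm long, 22 wide) lies level over the peg from the hinge towards -x; a 30 mm wide tongue hangs 65 mm down just beyond the peg's tip. It lifts up and back about the stand's +y; 1.57 = arm upright; 2.1 = end stop. Past about 1.85 it stays open by its weight, below about 1.7 it falls shut. 0.12 kg, no spring.
- keeper_grip (a point): Grip point of the keeper, moving with it: on a black 14 mm round bar that sticks out sideways from the front end of the keeper arm along the stand's -y, from 11 to 77 mm beside the arm's midline. The point is 55 mm beside the midline and 128 mm from the hinge axis. The bar may turn between the fingers.
- rack: Fixed grey slotted stand, 150 x 110 x 36 mm, in which the board carriers stand upright on edge. Origin: centre of its underside. Four slots 11 mm wide and 30 mm deep run along its y, at x = -48, -16, 16, 48 mm; slot floor 6 mm above the table.
- tray: Loose aluminium tray 150 (x) x 100 (y) x 16 mm, walls and floor 4 mm, about 0.3 kg, starting on the table and carrying two loose circuit boards, with a black upright grip fin in the middle: 44 mm along x, 10 mm thick in y, top 57 mm above the tray's underside. Origin: centre of its underside. Either end may go in first.
- holder: Fixed slotted tray holder. Origin on the table; the tray fully home has its origin at x 0, y 0, height 12 mm (+-2). Floor 12 mm high, x -150 to 80. Rails 106 mm apart, 40 mm high, x -80 to 80, with lips: 90 mm gap between lips, slot 22 mm high under them. End wall at x 76.5; open mouth at x -80 faces -x, low splayed lead-in fins from x -122. The tray slides in along +x.
- board_1: Loose green circuit board 36 x 76 x 6 mm lying in one end of the tray; origin at centre of its underside.
- board_2: Loose green circuit board 36 x 76 x 6 mm lying in the other end of the tray; origin at centre of its underside.
- focus_pod: Fixed white focus control box, 110 x 100 x 30 mm, with a black dial of 12 marks. Origin: centre of its underside. The index mark, the one long broad white mark, lies on the -x side of the knob; the other eleven marks are short and thin.
- focus (a joint): Angle of the focus knob on the box, rad, growing counterclockwise seen from above; 0 = its pointer exactly at the index mark. Stiff enough to stay where it is left (about 0.04 N m). It runs from -0.5 to 2.8.
- focus_grip (a point): Grip point of the focus knob, on its vertical axis, 58 mm above the table; turns with the knob. The grey grip bar is 50 mm along this frame's x, 14 mm thick in y, its top 70 mm above the table, on a round skirt of 26 mm radius up to 41 mm. A white line on top and a white nose at the bar's -x end are the pointer.
- phone: Bystander: mobile phone lying flat, 150 x 74 x 9 mm; origin at centre of underside.
- wire_spool: Bystander: metal spool standing, 56 mm diameter, 50 mm high; origin at centre of underside.
- flux_bottle: Bystander: white bottle, 48 mm diameter, 100 mm high; origin at centre of underside.
- carrier_a: Board carrier, may be absent: black upright plate 8 mm thick with a green board in it, 0.14 kg, standing in the slotted stand. Origin: centre of its lower edge; x normal to the plate, z up. Plate: 90 mm wide (y), 85 mm high. Above it a tab 40 mm wide (y) up to 147 mm, with a square eye; the tab is solid from 113 to 147 mm, pinch it there by its side edges (along y).
- carrier_a_eye (a point): Centre of that carrier's eye (opening 22 x 22 mm, axis along x), 102 mm above its lower edge; 108 mm above the table in the stand; hanging on the peg about 6 mm below the peg's axis.
- carrier_b: Board carrier, may be absent: black upright plate 8 mm thick with a green board in it, 0.14 kg, standing in the slotted stand. Origin: centre of its lower edge; x normal to the plate, z up. Plate: 90 mm wide (y), 85 mm high. Above it a tab 40 mm wide (y) up to 147 mm, with a square eye; the tab is solid from 113 to 147 mm, pinch it there by its side edges (along y).
- carrier_b_eye (a point): Centre of that carrier's eye (opening 22 x 22 mm, axis along x), 102 mm above its lower edge; 108 mm above the table in the stand; hanging on the peg about 6 mm below the peg's axis.
- carrier_c: Board carrier, may be absent: black upright plate 8 mm thick with a green board in it, 0.14 kg, standing in the slotted stand. Origin: centre of its lower edge; x normal to the plate, z up. Plate: 90 mm wide (y), 85 mm high. Above it a tab 40 mm wide (y) up to 147 mm, with a square eye; the tab is solid from 113 to 147 mm, pinch it there by its side edges (along y).
- carrier_c_eye (a point): Centre of that carrier's eye (opening 22 x 22 mm, axis along x), 102 mm above its lower edge; 108 mm above the table in the stand; hanging on the peg about 6 mm below the peg's axis.
- carrier_d: Board carrier, may be absent: black upright plate 8 mm thick with a green board in it, 0.14 kg, standing in the slotted stand. Origin: centre of its lower edge; x normal to the plate, z up. Plate: 90 mm wide (y), 85 mm high. Above it a tab 40 mm wide (y) up to 147 mm, with a square eye; the tab is solid from 113 to 147 mm, pinch it there by its side edges (along y).
- carrier_d_eye (a point): Centre of that carrier's eye (opening 22 x 22 mm, axis along x), 102 mm above its lower edge; 108 mm above the table in the stand; hanging on the peg about 6 mm below the peg's axis.

How it is judged:
By the outcome, as a careful person would: the job done as asked, in the order asked, and still so for the second after the job is handed in, with the robot touching nothing.
Of carrier_a, carrier_b, carrier_c, carrier_d only 2 to 3 are there at a start; the rules pass over those that are not, and their reading is None.
At some moment in a run one of tray may be knocked a few centimetres aside while the robot is not near it.
It also fails if it takes over 210 s, if anything falls off the work surface, if the arm or the gripper's body presses on something with over 40 N, if the wrist force passes 120 N, or if a joint passes its speed limit or range.

### The arm

A 6-joint arm with a two-finger parallel gripper is mounted at the origin on the work surface. World frame = base frame: x ahead of the robot, y to its left, z up, the work surface at z = 0. Lengths are in mm, angles in rad, forces in N, time in s.
With the tool pointing down it reaches from about 350 to 975 mm from the base axis. Payload 7.1 kg.
Tool frame: the origin (TCP) lies on the front face of the gripper's body, between the roots of the fingers; the fingertips stand 80 mm ahead of it and the grasp point (between the pads) lies 61 mm ahead of it (env.tips_ahead is the distance from the TCP to the fingertips, in mm); z points along the fingers, y is the line along which they close (so a half turn about z gives the same grasp; the last joint's range is limited). The gripper opens to 88 mm and grips with 3 to 60 N. Pads are 20 mm wide; open, the fingers measure 115 mm over their backs; the gripper's body (75 mm by 178 mm) begins 61 mm behind the grasp point.
Start: joints at [1.288, 0.423, 1.63, -0, 1.089, -0.019], TCP at [162.938, 603.371, 302.675] pointing down, gripper open.
Joint ranges: [-3, 3], [-0.9, 2.11], [0.09, 2.58], [-1.31, 4.45], [0.11, 2.69], [-2.54, 2.54]. Speed limits (rad/s): [2.39, 2.39, 3.01, 3.14, 3.14, 3.14].

### API

Orientations are given as a unit quaternion [x, y, z, w].
In Python, from station import env, imaging, read_state gives the robot as it stands (env), with the cameras (imaging) and the readings as plain functions. Calls block until the motion is done:
- env.reach(position, orientation): joint-space move of the TCP to a pose.
- env.move_l(position, rot=None, rate=150, f_stop=None): straight line of the TCP; rot=None keeps the orientation; rate is the mean speed in mm/s. With f_stop (N) it stops when the force on the tool has changed by that much, and returns True; else False.
- env.move_joints(angles): joint-space move.
- env.set_gripper(opening): finger opening in mm; the grip force is fixed at half the most; returns when the fingers have stopped.
- env.hold(seconds).
- env.ik(position, orientation): joint angles nearest the present ones, or None.
- read_state(): the state.
- imaging.camera(name): name is "side" or "top" or "wrist"; returns the picture (480x640x3 uint8, blue, green, red); there is no depth.
- imaging.camera_params(name): a dict with "fx", "fy", "cx", "cy" (pixels), "pose" (4x4, takes a point from camera to world coordinates); the wrist camera has in their place "tool_from_camera" (4x4, takes a point from camera to tool coordinates, whose origin is the TCP and whose axes are the flange's). Camera axes: x right, y up, looking along -z (the intrinsics and any distortion apply to the point x, -y, -z); pixel columns grow to the right and rows downward; lengths in mm; the calibration is good to about 2 mm. A picture is of the moment at which its call begins: read the wrist's pose just before it. camera_params takes no time and is no camera call.
A pose or a line that the arm cannot do raises env.IKError and nothing moves.
- env.sign_off(): hands the job in; it is judged then, once.
The state is a dict: "time_s": time; "qpos": joint angles; "dq": joint speeds; "tau": joint torques, N m; "tool_pos": TCP position; "orientation": TCP orientation; "force": force on the tool from outside, world axes, zero at the start; "wrist_torque": the same for the moment, N m; "width": finger opening in mm; "grip_force": force on a finger pad.
Only numpy, scipy, OpenCV 4.12 (cv2) and the standard library are available. Lean on these libraries where they do the work, as an engineer would, in place of code of your own. Each camera call takes 0.05 s, during which the arm holds its last target. There are 200 camera calls.

## Working session

There is one attempt and no reset: what is moved stays moved. The work goes in short steps, each a Python script; the robot and the scene stay as the last script left them, time stands still between calls to the robot, and variables do not carry over. Pictures are saved under pics/ and viewed, at most 14 in all, crops included, and the job is handed in when it is done.

```bash
ls; mkdir -p pics
python3 - <<'E'
from station import env, imaging, read_state
import cv2,numpy as np
np.set_printoptions(precision=4,suppress=True)
for n in ["side","top","wrist"]:
    im=imaging.camera(n); cv2.imwrite(f"pics/{n}0.png",im); p=imaging.camera_params(n); print(n,p)
print(read_state())
E
```

```text
pics
station.py
side {'fx': 563.9104482877189, 'fy': 563.9104482877189, 'cx': 332.6669641464399, 'cy': 240.86109978935497, 'pose': array([[  -0.9823,    0.1318,   -0.1332,  413.9853],
       [  -0.1873,   -0.6678,    0.7204,  949.9443],
       [   0.0061,    0.7326,    0.6806, 1076.8093],
       [   0.    ,    0.    ,    0.    ,    1.    ]])}
top {'fx': 611.4474126328131, 'fy': 611.4474126328131, 'cx': 306.9238547896556, 'cy': 241.01129114007125, 'pose': array([[  -0.0007,    0.9885,   -0.1509,  455.9152],
       [  -1.    ,    0.0004,    0.0071,   -4.3017],
       [   0.0071,    0.1509,    0.9885, 1213.5393],
       [   0.    ,    0.    ,    0.    ,    1.    ]])}
wrist {'fx': 389.7942368322529, 'fy': 389.7942368322529, 'cx': 319.2327354516037, 'cy': 238.2658141012416, 'tool_from_camera': array([[  0.0005,   0.9701,   0.2427,  65.3647],
       [  1.    ,  -0.0006,   0.0003,   1.6333],
       [  0.0005,   0.2427,  -0.9701, -82.9022],
       [  0.    ,   0.    ,   0.    ,   1.    ]])}
{'time_s': 0.15, 'qpos': array([ 1.288 ,  0.4237,  1.6305, -0.    ,  1.0886, -0.019 ]), 'dq': array([ 0.0022,  0.0008, -0.0043, -0.0003, -0.001 , -0.0005]), 'tau': array([  0.0006, -54.4988, -27.3921,   0.0645,   0.0205,  -0.0001]), 'tool_pos': array([162.8757, 603.055 , 302.0796]), 'orientation': array([ 0.1315,  0.9913, -0.0006, -0.0001]), 'force': array([ 0.4768, -0.7284,  0.7215]), 'wrist_torque': array([ 0.0484,  0.0354, -0.0103]), 'grip_force': 0.0, 'width': 87.59137539635726}
```

View pics/top0.png

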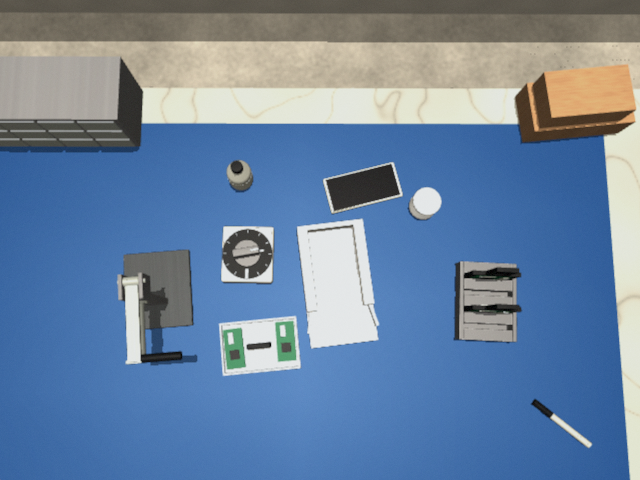

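View pics/side0.png

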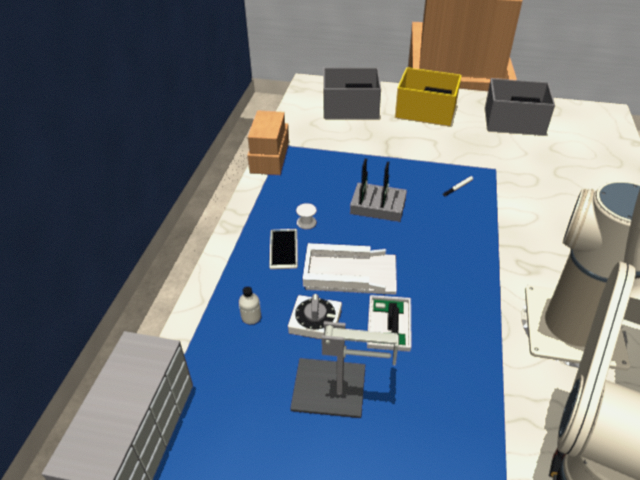

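The top view shows the stand at left (130,300), with the keeper arm pointing image-down and its black bar ending at (182,355). Two carriers stand in the rack at (490,272) and (490,308). The tray is at (260,345), the holder at (340,285) with its mouth down, and the knob at (247,253) with its pointer sideways. The side view agrees. Next come close wrist views.

```bash
cat > h.py <<'E'
from station import env, imaging, read_state
import cv2, numpy as np
from scipy.spatial.transform import Rotation as Rn
np.set_printoptions(precision=3,suppress=True)
def q(yaw): return (Rn.from_euler('z',yaw)*Rn.from_euler('x',np.pi)).as_quat()
def cam(name,st=None):
    p=imaging.camera_params(name)
    if name!='wrist': return p,np.array(p['pose'])
    T=np.eye(4); T[:3,:3]=Rn.from_quat(st['orientation']).as_matrix(); T[:3,3]=st['tool_pos']
    return p,T@np.array(p['tool_from_camera'])
def rays(c,px):
    p,T=c; px=np.atleast_2d(px).astype(float)
    d=np.c_[(px[:,0]-p['cx'])/p['fx'],-(px[:,1]-p['cy'])/p['fy'],-np.ones(len(px))]@T[:3,:3].T
    return T[:3,3],d
def onz(c,px,z):
    o,d=rays(c,px); return o+d*((z-o[2])/d[:,2])[:,None]
def tri(cs,pxs):
    A=np.zeros((3,3));b=np.zeros(3)
    for c,px in zip(cs,pxs):
        o,d=rays(c,px); d=d[0]/np.linalg.norm(d[0]); P=np.eye(3)-np.outer(d,d); A+=P;b+=P@o
    X=np.linalg.solve(A,b)
    r=[np.linalg.norm(np.cross(rays(c,px)[1][0]/np.linalg.norm(rays(c,px)[1][0]),X-c[1][:3,3])) for c,px in zip(cs,pxs)]
    return X,max(r)
def proj(c,X):
    p,T=c; v=(np.atleast_2d(X)-T[:3,3])@T[:3,:3]
    return np.c_[p['cx']+p['fx']*v[:,0]/-v[:,2], p['cy']-p['fy']*v[:,1]/-v[:,2]]
def shot(tag):
    import pickle
    st=read_state(); im=imaging.camera('wrist'); cv2.imwrite(f'pics/{tag}.png',im)
    c=cam('wrist',st); pickle.dump(c,open(f'pics/{tag}.pkl','wb')); return im,c
def load(tag):
    import pickle
    return cv2.imread(f'pics/{tag}.png'),pickle.load(open(f'pics/{tag}.pkl','rb'))
E
python3 - <<'E'
from h import *
t=cam('top')
for n,px,z in [('rack',[(459,262),(517,264),(516,342),(455,341)],36),('foot',[(123,251),(190,249),(193,326),(146,328)],12),
 ('hinge',[(131,281)],195),('barend',[(182,355),(142,357)],195),('pod',[(222,226),(273,227),(272,283),(222,282)],30),('tray',[(219,322),(297,317),(300,368),(222,374)],16),('hold',[(298,225),(362,220)],40),('mouth',[(310,347),(378,341)],12),('carr',[(520,272),(520,308)],91)]:
    print(n,onz(t,px,z))
# wrist views
def go(x,y,z,yaw):
    env.reach([x,y,z],q(yaw))
for tag,x,y,z,yaw in [('st1',400,300,400,0),('st2',440,220,420,0)]:
    try: go(x,y,z,yaw); shot(tag); print(tag,read_state()['tool_pos'],read_state()['qpos'])
    except env.IKError as e: print(tag,e)
E
```

```text
rack [[ 594.585 -308.042   36.   ]
 [ 590.695 -420.723   36.   ]
 [ 441.252 -410.945   36.   ]
 [ 443.219 -294.618   36.   ]]
foot [[619.204 350.966  12.   ]
 [623.242 218.687  12.   ]
 [472.122 208.609  12.   ]
 [468.327 299.661  12.   ]]
hinge [[543.935 281.316 195.   ]]
barend [[422.662 192.868 195.   ]
 [419.506 258.064 195.   ]]
pod [[666.348 153.882  30.   ]
 [664.412  53.765  30.   ]
 [554.297  54.854  30.   ]
 [556.244 151.65   30.   ]]
tray [[479.726 157.735  16.   ]
 [489.284   6.443  16.   ]
 [392.059   0.51   16.   ]
 [380.946 149.918  16.   ]]
hold [[ 666.636    4.594   40.   ]
 [ 676.63  -120.378   40.   ]]
mouth [[ 431.703  -18.799   12.   ]
 [ 443.072 -150.815   12.   ]]
carr [[ 569.534 -406.047   91.   ]
 [ 503.36  -402.513   91.   ]]
st1 [399.847 300.353 399.857] [0.62  0.129 1.797 0.    1.216 2.19 ]
st2 [439.842 220.26  419.782] [0.44  0.097 1.788 0.001 1.257 2.011]
```

```bash
python3 -c "
import cv2,numpy as np
a=cv2.imread('pics/st1.png');b=cv2.imread('pics/st2.png')
cv2.imwrite('pics/m1.png',np.vstack([cv2.resize(a,(400,300)),cv2.resize(b,(400,300))]))"
```

```text
(no output)
```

View pics/m1.png

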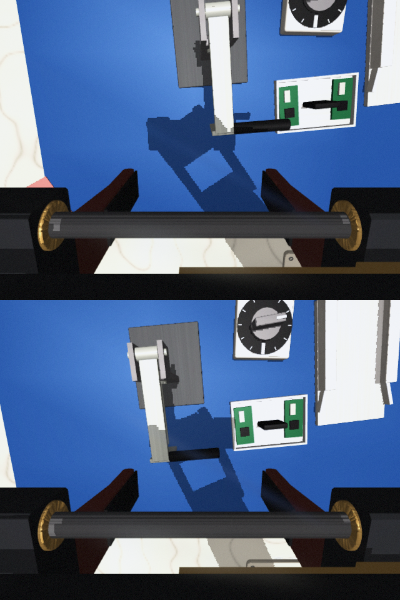

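The wrist views show the bar at about (375–465, 203) in st1 and (256–349, 250) in st2. I'll measure its ends by mask in both.

```bash
cat > bar.py <<'E'
from h import *
def bar(im,roi):
    x0,y0,x1,y1=roi; s=im[y0:y1,x0:x1].astype(int)
    m=((s.max(2)<60)&(s.max(2)-s.min(2)<25)).astype(np.uint8)
    cs,_=cv2.findContours(m,0,1); c=max(cs,key=cv2.contourArea)
    (cx,cy),(w,h),a=cv2.minAreaRect(c); b=cv2.boxPoints(((cx,cy),(w,h),a))+[x0,y0]
    b=b[np.argsort(b[:,0])]; return b[:2].mean(0),b[2:].mean(0),min(w,h)
if __name__=='__main__':
    i1,c1=load('st1'); i2,c2=load('st2'); it=cv2.imread('pics/top0.png'); ct=cam('top')
    B=[bar(i1,(360,180,500,225)),bar(i2,(240,225,380,275)),bar(it,(138,345,190,368))]
    for b in B: print(*b)
    for k in (0,1):
        print('12',*tri([c1,c2],[B[0][k],B[1][k]]),'all',*tri([c1,c2,ct],[b[k] for b in B]))
    # foot corners on z=12 via grey mask
    for im,c in ((i1,c1),(i2,c2)):
        s=im.astype(int); m=((s.max(2)-s.min(2)<14)&(s.max(2)>60)&(s.max(2)<110)).astype(np.uint8)
        m[300:]=0
        cs,_=cv2.findContours(m,0,1); k=max(cs,key=cv2.contourArea); print(cv2.contourArea(k)); b=cv2.boxPoints(cv2.minAreaRect(k)); print(onz(c,b,12))
E
python3 bar.py
```

```text
[373.103 200.338] [470.985 192.809] 27.840831756591797
[269.232 250.021] [350.291 243.785] 16.64314079284668
[140.862 358.203] [181.085 355.109] 7.899739742279053
12 [423.39  261.827 201.67 ] 1.4825900239610998 all [419.739 261.556 190.096] 3.3308765385241674
12 [431.798 197.783 217.255] 0.5794816702865159 all [426.631 193.741 201.134] 4.118757320148283
2652.5
[[434.714 -10.56   12.   ]
 [615.872  10.459  12.   ]
 [614.804 -16.025  12.   ]
 [433.398 -39.822  12.   ]]
2015.0
[[660.907  13.851  12.   ]
 [660.894  -4.176  12.   ]
 [435.48  -31.938  12.   ]
 [435.496 -11.674  12.   ]]
```

Run:
```python
from h import *
from bar import bar
env.reach([425,150,370],q(np.pi/2)); i3,c3=shot('st3')
env.reach([470,190,370],q(np.pi/2)); i4,c4=shot('st4')
a=np.hstack([cv2.resize(i3,(400,300)),cv2.resize(i4,(400,300))]); cv2.imwrite('pics/m2.png',a)
i2,c2=load('st2'); ct=cam('top')
for e in ((350.3,243.8),(181,355.1)),((269.2,250),(140.9,358.2)): print(*tri([c2,ct],e))
for c in(c3,c4): print(proj(c,[[422,193,195],[420,260,195]]))
```

```text
[422.788 195.514 187.417] 0.6988452547175218
[416.914 263.382 182.703] 0.4467723229100679
[[313.4   179.448]
 [309.823  69.847]]
[[246.808 238.847]
 [239.081 137.282]]
```

View pics/m2.png

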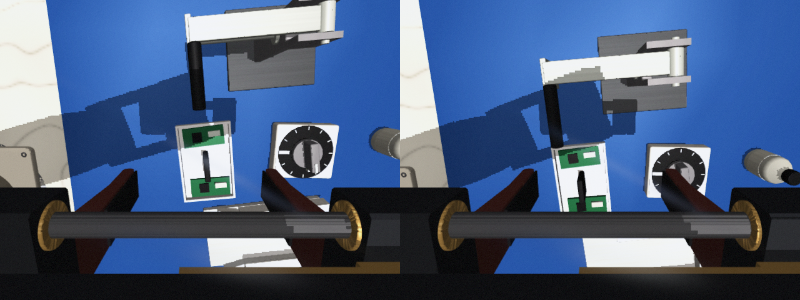

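The bar spans (310,68)–(317,175) in st3 and (240,136)–(250,235) in st4, which agrees with a height of about 195. I'll refine it, along with the foot edges.

Run:
```python
from h import *
def bv(im,roi):
    x0,y0,x1,y1=roi; s=im[y0:y1,x0:x1].astype(int)
    m=((s.max(2)<60)&(s.max(2)-s.min(2)<25)).astype(np.uint8)
    cs,_=cv2.findContours(m,0,1); c=max(cs,key=cv2.contourArea)
    r=cv2.minAreaRect(c); b=cv2.boxPoints(r)+[x0,y0]; b=b[np.argsort(b[:,1])]; return b[:2].mean(0),b[2:].mean(0),r[1]
i3,c3=load('st3'); i4,c4=load('st4'); ct=cam('top'); i2,c2=load('st2')
B3=bv(i3,(290,70,340,190)); B4=bv(i4,(225,140,260,236)); print(B3,B4)
E2=((350.3,243.8),(269.2,250)); ET=((181,355.1),(140.9,358.2))
print('outer',*tri([c3,c4],[B3[1],B4[1]]),*tri([c2,c3,ct],[E2[0],B3[1],ET[0]]),*tri([c2,c3,c4,ct],[E2[0],B3[1],B4[1],ET[0]]))
print('bar on z=195',[onz(c,[a,b],195)[:,:2] for c,(a,b) in ((c3,B3[:2]),(c4,B4[:2]),(c2,E2),(ct,ET))])
# foot
for im,c in ((i3,c3),(i4,c4)):
    s=im.astype(int); m=((s.max(2)-s.min(2)<16)&(s.max(2)>40)&(s.max(2)<120)).astype(np.uint8)
    m[190:]=0; m[:,:300]=0
    cs,_=cv2.findContours(m,0,1); k=max(cs,key=cv2.contourArea); b=cv2.boxPoints(cv2.minAreaRect(k)); print(b,onz(c,b,12)[:,:2])
```

```text
(array([310.421,  69.048]), array([319.29 , 175.476]), (106.79649353027344, 22.920555114746094)) (array([240.933, 139.105]), array([248.18 , 235.736]), (96.90284729003906, 23.932785034179688))
outer [425.377 197.027 204.98 ] 0.7571874048992495 [424.201 195.293 191.266] 1.8216474440660957 [423.989 195.169 193.38 ] 1.9019699628323135
bar on z=195 [array([[420.37 , 260.457],
       [425.869, 195.589]]), array([[421.131, 258.871],
       [423.029, 195.183]]), array([[425.351, 195.704],
       [420.143, 262.142]]), array([[422.503, 194.497],
       [417.58 , 259.781]])]
[[318.872  64.576]
 [539.544  44.772]
 [547.168 129.729]
 [326.496 149.532]] [[425.451 295.164]
 [654.338 314.372]
 [674.362 229.462]
 [433.896 208.257]]
[[319.    127.   ]
 [455.865 116.786]
 [459.988 172.046]
 [323.124 182.259]] [[470.966 272.346]
 [618.864 283.149]
 [628.576 224.11 ]
 [475.67  212.559]]
```

Origin of the stand ≈ (516.3, 279.2), yaw ≈ 0.072; the bar and foot agree, and the hinge matches the top view. Now I'll lift the flap.

```bash
cat >> h.py <<'E'
SO=np.array([516.3,279.2]); SY=0.072
def S(x,y,z):
    c,s=np.cos(SY),np.sin(SY); return np.array([SO[0]+c*x-s*y,SO[1]+s*x+c*y,z])
def arc(th0,th1,yb=-60,h=195,r=128,rate=110):
    n=int(np.ceil(abs(th1-th0)/0.15))
    for t in np.linspace(th0,th1,n+1)[1:]:
        env.move_l(S(30-r*np.cos(t),yb,h+r*np.sin(t)+61),rate=rate)
def rep(*k):
    s=read_state(); print(*[(a,s[a]) for a in ('time_s','tool_pos','force','width','grip_force')+k])
E
python3 - <<'E'
from h import *
yw=np.pi/2+SY
env.reach(S(-98,-60,340),q(yw))
print(env.move_l(S(-98,-60,256),rate=100,f_stop=15)); rep()
env.set_gripper(10); rep()
arc(0,0.3); rep()
arc(0.3,1.98); rep('qpos')
E
```

```text
False
('time_s', 5.9083) ('tool_pos', array([423.339, 212.429, 256.517])) ('force', array([-0.844,  1.22 , -0.097])) ('width', 87.71246028820907) ('grip_force', 0.0)
('time_s', 7.05) ('tool_pos', array([423.049, 212.321, 256.036])) ('force', array([ 0.973,  0.475, -1.072])) ('width', 13.068529346581325) ('grip_force', 30.00036746263504)
('time_s', 7.7) ('tool_pos', array([428.447, 212.624, 293.511])) ('force', array([ 1.467, -1.324, -1.174])) ('width', 13.159425436842675) ('grip_force', 30.022233724594116)
('time_s', 11.5) ('tool_pos', array([602.661, 225.582, 373.836])) ('force', array([1.777, 0.863, 5.114])) ('width', 13.269842628496553) ('grip_force', 30.038833916187286) ('qpos', array([0.34 , 0.381, 1.522, 0.   , 1.235, 0.268]))
```

Run:
```python
from h import *
env.set_gripper(50)
p=read_state()['tool_pos']; env.move_l(p+[0,0,80],rate=200)
yw=np.pi/2+SY
env.reach([400,190,380],q(yw)); i3,c3=shot('pg1')
env.reach([480,190,380],q(yw)); i4,c4=shot('pg2')
# rack, yaw 0: camera ahead in x
env.reach([430,-330,330],q(0)); i5,c5=shot('rk1')
env.reach([430,-260,330],q(0)); i6,c6=shot('rk2')
cv2.imwrite('pics/m3.png',np.vstack([np.hstack([cv2.resize(a,(400,300)) for a in p]) for p in ((i3,i4),(i5,i6))]))
ct=cam('top'); 
print([proj(c,[S(0,0,140),S(-95,0,140)]) for c in (c3,c4)]); rep()
```

```text
[array([[470.137, 123.793],
       [350.853, 123.724]]), array([[369.912, 115.355],
       [249.69 , 115.455]])]
('time_s', 16.5667) ('tool_pos', array([ 430.629, -259.612,  330.386])) ('force', array([ 0.742, -0.644,  0.305])) ('width', 50.060280599916894) ('grip_force', 0.0)
```

View pics/m3.png

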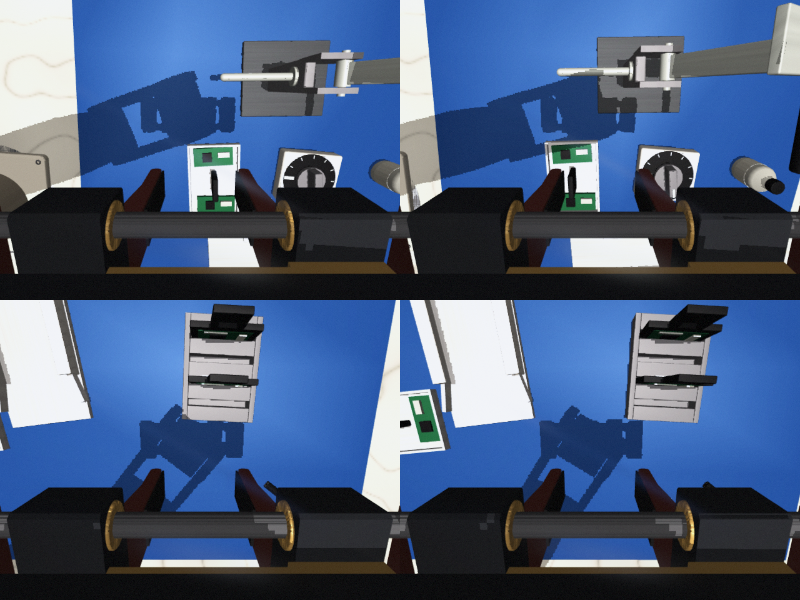

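The flap stays open. The peg tip is at (352,122) in pg1 and (251,115) in pg2, within about 2 px of prediction. The rack carriers are black; I'll zoom in on them and refine the peg by mask.

Run:
```python
from h import *
T=[];
for tag,roi in (('pg1',(335,105,475,140)),('pg2',(235,98,370,132))):
    im,c=load(tag); x0,y0,x1,y1=roi; s=im[y0:y1,x0:x1].astype(int)
    m=((s.min(2)>140)).astype(np.uint8)
    cs,_=cv2.findContours(m,0,1); k=max(cs,key=cv2.contourArea)
    r=cv2.minAreaRect(k); b=cv2.boxPoints(r)+[x0,y0]; b=b[np.argsort(b[:,0])]; e=b[:2].mean(0); f=b[2:].mean(0); print(tag,r,e,f)
    T.append((c,e,f))
print(tri([t[0] for t in T],[t[1] for t in T]),[onz(c,[e,f],140) for c,e,f in T], S(-95,0,140))
env.reach([470,-360,330],q(0)); i1,c1=shot('rk3')
env.reach([470,-300,330],q(0)); i2,c2=shot('rk4')
for c in (c1,c2): print(proj(c,[[503,-350,153],[569,-350,153],[503,-350,6],[569,-350,6]]))
crop=lambda i,c:(lambda p: cv2.resize(i[max(0,int(p[1])-90):int(p[1])+110, max(0,int(p[0])-130):int(p[0])+130],None,fx=1.5,fy=1.5,interpolation=cv2.INTER_CUBIC))(proj(c,[535,-350,60])[0])
for c in (c1,c2): print('crop0',proj(c,[535,-350,60])[0])
a,b=crop(i1,c1),crop(i2,c2); print(a.shape,b.shape)
cv2.imwrite('pics/m4.png',np.hstack([a,b])) if a.shape[0]==b.shape[0] else None
```

```text
pg1 ((75.5, 17.5), (11.0, 115.0), 90.0) [353.  122.5] [468.  122.5]
pg2 ((73.50413513183594, 15.880388259887695), (11.423237800598145, 115.06927490234375), 89.37724304199219) [250.973 114.506] [366.035 113.255]
(array([422.962, 273.164, 142.48 ]), np.float64(0.13307493012202773)) [array([[423.163, 273.421, 140.   ],
       [514.439, 280.055, 140.   ]]), array([[422.537, 273.155, 140.   ],
       [513.086, 280.558, 140.   ]])] [421.546 272.366 140.   ]
[[304.257 192.453]
 [303.113  86.931]
 [309.585 174.123]
 [309.085 106.817]]
[[398.673 192.715]
 [404.187  87.744]
 [370.468 174.468]
 [372.789 107.398]]
crop0 [307.826 142.388]
crop0 [379.609 142.855]
(300, 390, 3) (300, 390, 3)
```

View pics/m4.png

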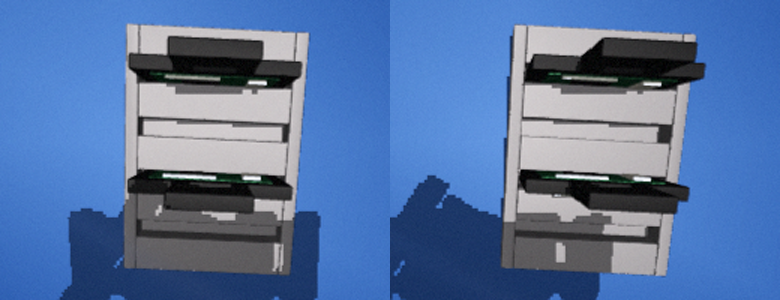

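Run:
```python
from h import *
i1,c1=load('rk3');i2,c2=load('rk4')
P={'far':[((289,76.7),(391,76.7)),((352.3,79.3),(453.7,80))],'near':[((286.5,190),(378,190)),((345,194),(440,194))]}
for k,v in P.items():
    for a,b in v: print(k,*tri([c1,c2],[a,b]), onz(c1,a,153)[0], onz(c2,b,153)[0])
# rack corners (top, z=36)
def cr(x0,p): return (x0+p[0]/1.5,52+p[1]/1.5)
for x0,c,ps in ((177,c1,[(127,24),(309,33),(124,268),(289,273)]),(249,c2,[(122,25),(306,34),(113,268),(277,275)])):
    print(onz(c,[cr(x0,p) for p in ps],36)[:,:2])
```

```text
far [ 575.152 -341.333  153.423] 0.23070764345424563 [ 574.982 -341.306  153.   ] [ 575.449 -341.411  153.   ]
far [ 573.498 -380.62   153.234] 0.11831547589135115 [ 573.412 -380.637  153.   ] [ 573.651 -380.7    153.   ]
near [ 503.622 -337.461  144.052] 0.06594519914176726 [ 504.65  -338.215  153.   ] [ 504.772 -336.101  153.   ]
near [ 502.39  -376.978  155.382] 0.14445672831797965 [ 501.928 -377.137  153.   ] [ 502.223 -377.713  153.   ]
[[ 599.742 -308.481]
 [ 594.559 -417.471]
 [ 450.125 -300.914]
 [ 446.572 -409.898]]
[[ 599.613 -306.646]
 [ 594.94  -417.499]
 [ 450.076 -302.193]
 [ 445.636 -411.106]]
```

Carrier tops measure 153 mm, as expected. Far carrier is at (570.3,-361), near carrier at (507.3,-357.3), rack yaw ≈ -0.045. I'll hang the near one first.

```bash
sed -i 's/SO=np.array(\[516.3,279.2\])/SO=np.array([517.0,279.9])/' h.py
cat > hang.py <<'E'
from h import *
RY=-0.045
def hang(cx,cy,xs):
    yr,ys=np.pi+RY,np.pi+SY
    env.set_gripper(66)
    env.reach([cx,cy,330],q(yr))
    print('down',env.move_l([cx,cy,200],rate=120,f_stop=12)); rep()
    env.set_gripper(30); rep()
    env.move_l([cx,cy,400],rate=150)
    env.reach([450,-250,410],q(yr)); env.reach([390,100,410],q(ys)); env.reach(S(-150,0,300),q(ys))
    env.move_l(S(-150,0,233),rate=120); rep('qpos')
    env.hold(0.3)
    print('ins',env.move_l(S(xs,0,233),rate=70,f_stop=8)); rep()
def drop(xs):
    print('low',env.move_l(S(xs,0,224),rate=20,f_stop=4)); rep()
    env.set_gripper(60); env.move_l(S(xs,0,295),rate=100); env.move_l(S(-150,0,310),rate=180)
E
python3 - <<'E'
from hang import *
hang(507.3,-357.3,-30)
E
```

```text
down False
('time_s', 21.8833) ('tool_pos', array([ 507.71 , -357.623,  200.81 ])) ('force', array([ 0.978,  0.743, -0.162])) ('width', 66.37255612477556) ('grip_force', 0.0)
('time_s', 22.4083) ('tool_pos', array([ 507.398, -357.424,  200.194])) ('force', array([-0.089, -1.19 ,  0.684])) ('width', 39.95842568879027) ('grip_force', 29.945702254772186)
('time_s', 27.3167) ('tool_pos', array([368.027, 268.985, 233.699])) ('force', array([-0.095,  0.169, -0.716])) ('width', 39.804099475377676) ('grip_force', 29.94182825088501) ('qpos', array([ 0.605,  0.282,  2.047,  0.   ,  0.811, -1.037]))
ins False
('time_s', 29.4833) ('tool_pos', array([486.779, 277.715, 232.991])) ('force', array([ 0.986, -1.494, -1.069])) ('width', 39.75038370030768) ('grip_force', 29.94206428527832)
```

Run:
```python
from hang import *
drop(-30)
hang(570.3,-361,-62)
im=imaging.camera('side'); c=cam('side'); p=proj(c,S(-40,0,140))[0].astype(int); print(p)
cv2.imwrite('pics/s1.png',cv2.resize(im[p[1]-90:p[1]+90,p[0]-120:p[0]+120],None,fx=3,fy=3))
```

```text
low True
('time_s', 29.8917) ('tool_pos', array([487.077, 277.816, 225.586])) ('force', array([-0.805,  0.304,  5.183])) ('width', 40.02155045338425) ('grip_force', 29.957597851753235)
down False
('time_s', 36.0333) ('tool_pos', array([ 570.744, -361.297,  200.891])) ('force', array([0.032, 0.03 , 0.146])) ('width', 66.13476683362597) ('grip_force', 0.0)
('time_s', 36.5583) ('tool_pos', array([ 570.408, -361.123,  200.245])) ('force', array([-0.462, -0.317,  1.37 ])) ('width', 39.95507943049445) ('grip_force', 29.98292237520218)
('time_s', 41.6083) ('tool_pos', array([368.01 , 268.993, 233.685])) ('force', array([0.145, 0.706, 0.114])) ('width', 39.65914361776646) ('grip_force', 29.98128443956375) ('qpos', array([ 0.605,  0.282,  2.047, -0.   ,  0.811, -1.037]))
ins False
('time_s', 43.3167) ('tool_pos', array([454.756, 275.377, 232.99 ])) ('force', array([-0.106, -0.088, -0.605])) ('width', 39.633304976996826) ('grip_force', 29.98138725757599)
[361 354]
```

View pics/s1.png

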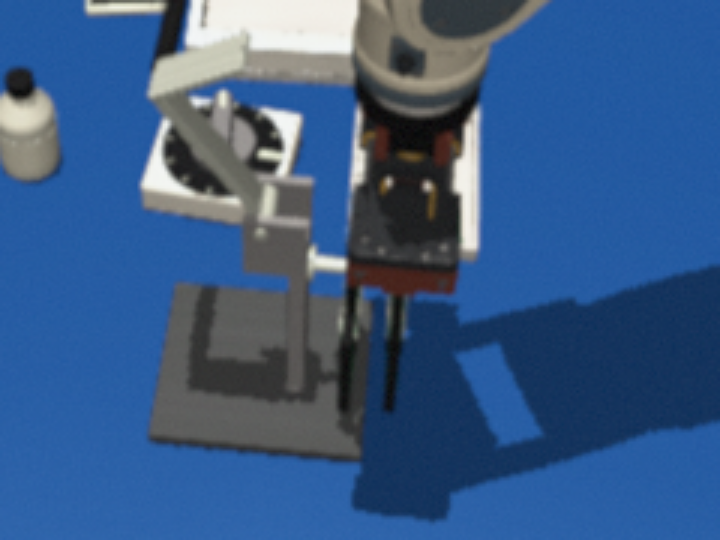

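First carrier hangs at crop (345,350) and the second is on the peg beside it; the flap is up. Now I'll drop the second and close the flap.

Run:
```python
from hang import *
drop(-62)
yw=np.pi/2+SY; t=2.1
env.set_gripper(75)
env.move_l(S(-150,0,420),rate=200)
P=lambda z:S(30-128*np.cos(t),-60,z)
env.reach(P(450),q(yw))
print(env.move_l(P(195+128*np.sin(t)+61),rate=100,f_stop=12)); rep()
env.set_gripper(8); rep()
arc(2.1,0.0); rep()
env.set_gripper(40); env.move_l(S(-98,-60,360),rate=150)
im=imaging.camera('side'); c=cam('side'); p=proj(c,S(-40,0,140))[0].astype(int)
cv2.imwrite('pics/s2.png',cv2.resize(im[p[1]-90:p[1]+90,p[0]-120:p[0]+120],None,fx=3,fy=3)); rep()
```

```text
low True
('time_s', 43.7667) ('tool_pos', array([455.144, 275.519, 225.791])) ('force', array([-0.248, -0.655,  4.828])) ('width', 39.84909986523156) ('grip_force', 29.989048540592194)
False
('time_s', 49.1333) ('tool_pos', array([616.018, 227.   , 367.279])) ('force', array([-0.072,  0.469,  0.186])) ('width', 75.2290915910505) ('grip_force', 0.0)
('time_s', 50.1083) ('tool_pos', array([615.289, 226.849, 366.437])) ('force', array([-3.082, -0.563,  1.687])) ('width', 13.270573474705177) ('grip_force', 29.99302089214325)
('time_s', 54.8583) ('tool_pos', array([423.212, 213.014, 256.113])) ('force', array([-1.295, -0.482,  1.253])) ('width', 13.647785516964259) ('grip_force', 29.99218225479126)
('time_s', 56.3667) ('tool_pos', array([423.038, 212.755, 358.951])) ('force', array([ 0.695, -0.489, -0.17 ])) ('width', 40.20773039984784) ('grip_force', 0.0)
```

View pics/s2.png

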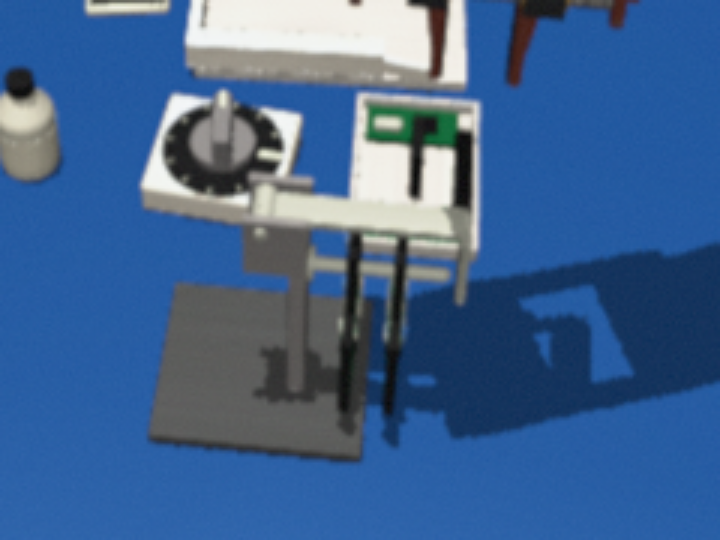

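Both carriers hang and the flap is shut, with its tongue in front of the peg tip at (460,285). Now to measure the tray and holder.

Run:
```python
from h import *
env.reach([390,70,380],q(0)); i1,c1=shot('tr1')
env.reach([390,-40,380],q(0)); i2,c2=shot('tr2')
env.reach([460,-40,380],q(0)); i3,c3=shot('tr3')
cv2.imwrite('pics/m5.png',np.hstack([i1[:300,120:520],i2[:300,120:520]]))
cv2.imwrite('pics/m6.png',i3[:300])
cv2.imwrite('pics/top1.png',imaging.camera('top'))
```

```text
(no output)
```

View pics/m5.png

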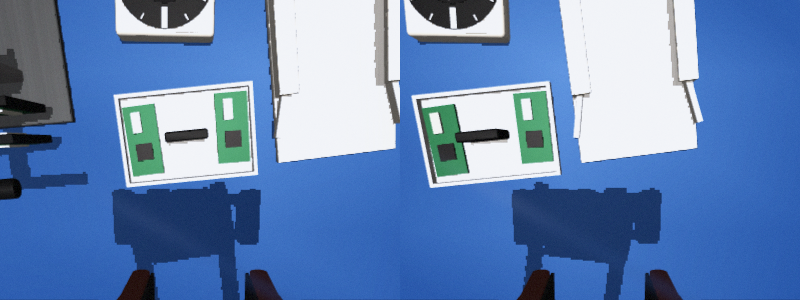

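View pics/m6.png

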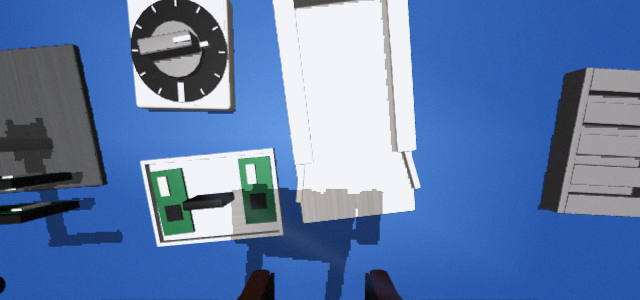

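The tray sits with fin at (185,135) in tr1; the holder mouth floor corners are at (302,162) and (417,147) in tr2. I'll compute the tray and take one contrast-enhanced view of the holder and pod.

```bash
cat > tray.py <<'E'
from h import *
def tray(im,c,g):
    s=im.astype(int); m=(~((s[...,0]>s[...,2]+45)&(s[...,0]>s[...,1]+20))).astype(np.uint8)
    m=cv2.morphologyEx(m,cv2.MORPH_CLOSE,np.ones((9,9)))
    p=proj(c,g)[0].astype(int); n,l=cv2.connectedComponents(m); k=(l==l[p[1],p[0]]).astype(np.uint8)
    ct=max(cv2.findContours(k,0,1)[0],key=cv2.contourArea)[:,0,:]
    r=[]
    for z in (0,16):
        w=onz(c,ct,z)[:,:2].astype(np.float32); r.append(cv2.minAreaRect(w))
    # fin
    f=((s.max(2)<60)).astype(np.uint8); f[k==0]=0
    best=[cv2.minAreaRect(x) for x in cv2.findContours(f,0,1)[0] if cv2.contourArea(x)>60]
    return r,ct,best
E
python3 - <<'E'
from tray import *
for t in ('tr1','tr2','tr3'):
    im,c=load(t); r,ct,f=tray(im,c,[434,60,16]); print(t,r[1],[ (np.round(x[0]),np.round(x[1]),onz(c,x[0],57)[0][:2]) for x in f])
env.reach([500,-30,400],q(0)); i,c=shot('hp')
crop=i[:300,140:540]; l=cv2.cvtColor(crop,cv2.COLOR_BGR2LAB); l[...,0]=cv2.createCLAHE(6,(6,6)).apply(l[...,0])
cv2.imwrite('pics/m7.png',cv2.resize(cv2.cvtColor(l,cv2.COLOR_LAB2BGR),(800,600),interpolation=cv2.INTER_CUBIC))
E
```

```text
tr1 ((462.5443115234375, 84.86026763916016), (100.0949478149414, 150.3180389404297), 5.566577434539795) [(array([306., 135.]), array([ 9., 42.]), array([462.459,  85.242]))]
tr2 ((462.5744323730469, 84.29960632324219), (100.02452850341797, 151.58119201660156), 5.577789783477783) [(array([167., 152.]), array([16., 16.]), array([446.379, 116.11 ])), (array([202., 136.]), array([12., 53.]), array([461.587,  79.383]))]
tr3 ((462.4707946777344, 83.98789978027344), (100.80339813232422, 152.2701416015625), 5.50453519821167) [(array([173., 213.]), array([15., 16.]), array([453.236, 116.301])), (array([258., 201.]), array([16., 17.]), array([466.023,  26.787])), (array([208., 201.]), array([14., 51.]), array([465.913,  79.287]))]
```

View pics/m7.png

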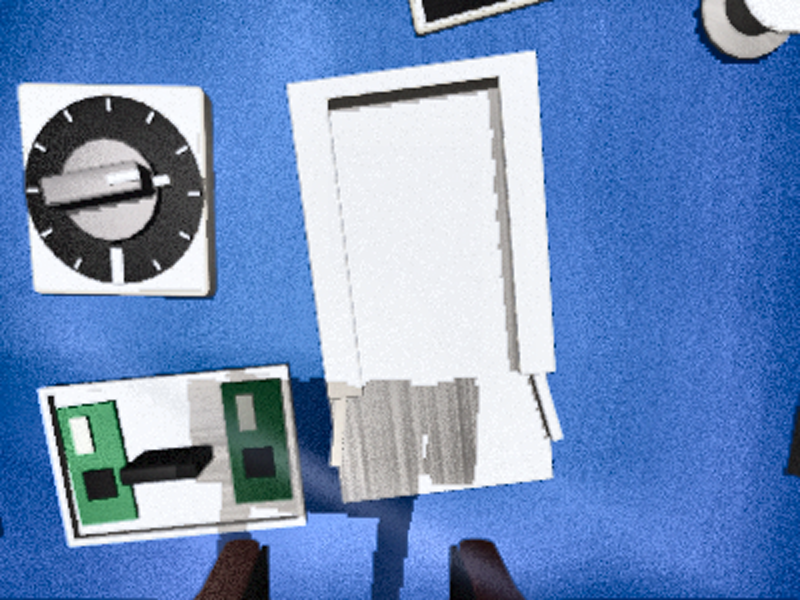

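Clear view: in crop coordinates (full = 140+u/2, v/2), the holder's outer rail corners are (288,85), (536,52), (328,383), (554,372). The floor front corners are (343,502) and (552,477). The dial centre is (114,190), the index mark (118,265), and the knob nose is to the right at (160,180).

Run:
```python
from h import *
i,c=load('hp'); F=lambda L:[(140+u/2-.25,v/2-.25) for u,v in L]
print('outer40',onz(c,F([(288,85),(536,52),(328,383),(554,372)]),40)[:,:2])
print('lip40',onz(c,F([(329,100),(360,383),(499,80),(520,372)]),40)[:,:2])
print('wall inner top',onz(c,F([(329,98),(498,78)]),40)[:,:2])
print('front12',onz(c,F([(343,502),(552,477)]),12)[:,:2])
i2,c2=load('tr2'); i3,c3=load('tr3')
for a,b,d in (((343,502),(302,162),(303,222)),((552,477),(417,147),(414,209))):
    print(tri([c,c2,c3],[F([a])[0],b,d]))
for a,d in (((554,372),(415,150)),((328,383),(297,163))): print('rail end',tri([c,c3],[F([a])[0],d]))
print('pod',onz(c,F([(20,86),(204,88),(210,296),(37,293)]),30)[:,:2])
print('dial',onz(c,F([(114,190),(118,250),(118,282)]),31)[:,:2],'skirt',onz(c,F([(110,190)]),41)[:,:2],'barline',onz(c,F([(42,190),(141,173)]),70)[:,:2],'nose',onz(c,F([(170,181)]),50))
t=[(31,190),(107,104),(195,193),(78,266),(46,233),(67,117),(183,150),(150,117)]
g=onz(c,F(t),31)[:,:2]
A=np.c_[2*g,np.ones(len(g))]; s=np.linalg.lstsq(A,(g**2).sum(1),rcond=None)[0]; print('circle',s[:2],np.sqrt(s[2]+s[0]**2+s[1]**2))
```

```text
outer40 [[ 666.91     8.871]
 [ 682.751 -119.492]
 [ 511.603  -10.741]
 [ 518.045 -138.99 ]]
lip40 [[ 659.759  -12.437]
 [ 511.631  -28.951]
 [ 669.493 -100.979]
 [ 518.015 -119.7  ]]
wall inner top [[ 660.721  -12.444]
 [ 670.444 -100.416]]
front12 [[ 433.368  -18.484]
 [ 449.74  -148.795]]
(array([433.643, -18.743,  11.67 ]), np.float64(0.6871858505883224))
(array([ 450.088, -148.472,   12.974]), np.float64(0.5090664269244273))
rail end (array([ 518.014, -138.724,   39.94 ]), np.float64(0.27490312683919743))
rail end (array([497.76 ,  -6.838, -72.625]), np.float64(0.48081993203681317))
pod [[668.425 152.504]
 [667.626  54.519]
 [559.574  56.115]
 [561.068 153.949]]
dial [[616.08  106.005]
 [584.495 106.113]
 [567.183 107.373]] skirt [[614.982 105.187]] barline [[611.751 130.493]
 [619.832  80.42 ]] nose [[618.5    70.742  50.   ]]
circle [614.5   106.321] 44.751496960242974
```

Holder origin ≈ (590.2,-65.5), yaw 0.121; lips, outer rails and front edge agree, with lip gap 90 and height 12/40. The tray is at (462.5,84.5) with its long axis at 1.668 rad, already knocked about 28 mm from its start. Next I'll grasp it and slide it in.

Run:
```python
from h import *
HO=np.array([590.2,-65.5]);HY=.121
def H(x,y,z): c,s=np.cos(HY),np.sin(HY); return np.array([HO[0]+c*x-s*y,HO[1]+s*x+c*y,z])
ty=1.668
env.set_gripper(56)
env.reach([462.5,84.5,200],q(ty))
print(env.move_l([462.5,84.5,101],rate=80,f_stop=10)); rep()
env.set_gripper(3); rep()
env.move_l([462.5,84.5,180],rate=60)
env.reach(H(-190,0,185),q(HY)); env.hold(.3); rep()
env.move_l(H(-190,0,115),rate=60); env.hold(.3)
print(env.move_l(H(-100,0,115),rate=50,f_stop=10)); rep()
```

```text
False
('time_s', 62.1833) ('tool_pos', array([462.814,  84.559, 101.419])) ('force', array([ 0.226, -0.031, -0.094])) ('width', 55.703001676969805) ('grip_force', 0.0)
('time_s', 62.9583) ('tool_pos', array([462.218,  84.476, 100.979])) ('force', array([-1.695, -0.255,  2.056])) ('width', 9.682898022415854) ('grip_force', 29.999860525131226)
('time_s', 65.7833) ('tool_pos', array([401.792, -88.035, 184.974])) ('force', array([ 1.16 ,  0.369, -3.852])) ('width', 9.484201140199849) ('grip_force', 29.999277591705322)
False
('time_s', 69.35) ('tool_pos', array([490.689, -77.571, 114.971])) ('force', array([-0.321,  0.342, -3.328])) ('width', 9.814948418057968) ('grip_force', 29.999213218688965)
```

```bash
cat >> h.py <<'E'
HO=np.array([590.2,-65.5]);HY=.121
def H(x,y,z): c,s=np.cos(HY),np.sin(HY); return np.array([HO[0]+c*x-s*y,HO[1]+s*x+c*y,z])
def hx():
    d=read_state()['tool_pos'][:2]-HO; return d@[np.cos(HY),np.sin(HY)], d@[-np.sin(HY),np.cos(HY)]
E
python3 - <<'E'
from h import *
print(env.move_l(H(-20,0,115),rate=50,f_stop=10)); rep(); env.hold(.3)
print('low',env.move_l(H(-20,0,111),rate=15,f_stop=4)); rep()
z=read_state()['tool_pos'][2]
print('push',env.move_l(H(8,0,z),rate=20,f_stop=14)); rep(); print(hx())
im,c=shot('in'); cv2.imwrite('pics/side_in.png',imaging.camera('side'))
E
```

```text
False
('time_s', 71.1) ('tool_pos', array([570.069, -67.971, 114.993])) ('force', array([-0.108, -0.515, -3.444])) ('width', 10.022299274836906) ('grip_force', 29.99931961297989)
low True
('time_s', 71.65) ('tool_pos', array([570.615, -67.961, 112.961])) ('force', array([-0.564,  0.752,  5.115])) ('width', 10.112401319542052) ('grip_force', 30.00068575143814)
push True
('time_s', 72.075) ('tool_pos', array([570.932, -67.944, 112.906])) ('force', array([-1.456,  0.273,  4.632])) ('width', 9.989843446944379) ('grip_force', 30.00055968761444)
(np.float64(-19.42220919919247), np.float64(-0.10030119314586683))
```

Run:
```python
from h import *
env.hold(.3); rep()
for k in range(3):
    r=env.move_l(H(8,0,113.4),rate=15,f_stop=15); rep(); print(r,hx())
    if hx()[0]>-3: break
```

```text
('time_s', 72.475) ('tool_pos', array([570.925, -67.928, 112.883])) ('force', array([-1.467, -0.311,  6.082])) ('width', 10.215105236573745) ('grip_force', 30.00082701444626)
('time_s', 73.9333) ('tool_pos', array([591.999, -65.321, 112.819])) ('force', array([-1.246, -0.049,  4.79 ])) ('width', 9.823635562774168) ('grip_force', 30.000653564929962)
True (np.float64(1.807930788735251), np.float64(-0.03918192716440155))
```

Run:
```python
from h import *
env.hold(.2)
r=env.move_l(H(6,0,113.2),rate=8,f_stop=18); rep(); print(r,hx())
env.set_gripper(24); env.hold(.3)
p=read_state()['tool_pos']; env.move_l([p[0],p[1],260],rate=120)
env.reach([540,-70,400],q(0)); i,c=shot('home')
crop=i[:300,120:520]; l=cv2.cvtColor(crop,cv2.COLOR_BGR2LAB); l[...,0]=cv2.createCLAHE(6,(6,6)).apply(l[...,0])
cv2.imwrite('pics/m8.png',cv2.resize(cv2.cvtColor(l,cv2.COLOR_LAB2BGR),(800,600),interpolation=cv2.INTER_CUBIC)); rep()
```

```text
('time_s', 74.9917) ('tool_pos', array([592.882, -65.234, 112.712])) ('force', array([-12.409,  -3.413,  11.732])) ('width', 9.72873314562387) ('grip_force', 30.00357985496521)
False (np.float64(2.6947675436814165), np.float64(-0.060154070288201245))
('time_s', 77.825) ('tool_pos', array([539.75 , -69.899, 397.961])) ('force', array([ 0.083, -0.258,  0.519])) ('width', 23.983177385051988) ('grip_force', 0.0)
```

View pics/m8.png

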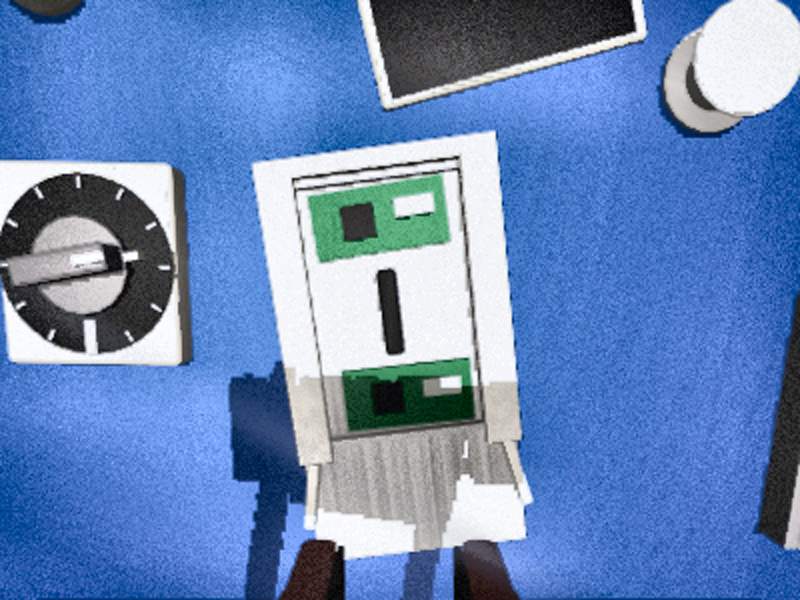

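The tray is home: the push met a steady 12 N, its rear edge is at the rail ends (around (400,435)) and both boards are in. Now to measure the dial marks for the exact index direction.

```bash
cat > dial.py <<'E'
from h import *
def dial(im,c,g=(615,105.5),z=31):
    """blobs: centre estimate from fitted marks, angles"""
    s=im.astype(int); w=(s.min(2)>150).astype(np.uint8); p=proj(c,[*g,z])[0]
    n,l,st,ce=cv2.connectedComponentsWithStats(w); out=[]
    for k in range(1,n):
        v=onz(c,ce[k],z)[0][:2]; r=np.hypot(*(v-g))
        if 32<r<48 and 4<st[k,4]<160: out.append((v[0],v[1],st[k,4]))
    o=np.array(out); v=o[:,:2]
    if len(o)<5: return o,None,None
    A=np.c_[2*v,np.ones(len(v))]; sol=np.linalg.lstsq(A,(v**2).sum(1),rcond=None)[0][:2]
    a=np.arctan2(*(v-sol).T[::-1]); m=np.angle(np.exp(12j*a).mean())/12
    return np.c_[o,np.degrees(a),np.hypot(*(v-sol).T)],sol,m
if __name__=='__main__':
    import sys
    for t in sys.argv[1:]:
        im,c=load(t); o,s,m=dial(im,c); print(t); print(np.round(o,1)); print(s,m)
E
python3 dial.py hp home tr3
```

```text
hp
[[ 659.9  106.1    9.    -0.8   44.6]
 [ 653.9  128.    12.    28.9   44.1]
 [ 653.1   84.1   11.   -30.9   44. ]
 [ 637.9  144.5    9.    59.1   44. ]
 [ 636.7   68.2    9.   -60.9   44. ]
 [ 616.2  150.9    9.    88.8   44.2]
 [ 614.3   62.5   12.   -91.2   44.2]
 [ 593.9  145.3    9.   119.    44.1]
 [ 592.5   68.7    9.  -121.    44.3]
 [ 577.2  129.3    8.   149.3   44.3]
 [ 576.7   85.1    9.  -150.8   44.2]]
[615.276 106.707] -0.01667442519336359
home
[[ 659.4  106.1    9.    -0.9   44.4]
 [ 653.8  128.3    9.    29.    44.3]
 [ 652.6   84.3   10.   -31.    43.8]
 [ 637.8  144.7    8.    59.    44.2]
 [ 636.5   68.5   11.   -60.8   44. ]
 [ 614.2   62.     9.   -91.1   44.8]
 [ 593.7  145.4    6.   119.    44.1]
 [ 592.3   68.7    7.  -120.8   44.4]
 [ 576.9  129.8    9.   149.    44.5]
 [ 577.    85.4    6.  -150.6   43.6]]
[615.045 106.826] -0.016132611773013016
tr3
[[ 660.   106.3    8.    -0.8   44.5]
 [ 654.1  128.2   14.    28.8   44.1]
 [ 653.3   84.1   14.   -31.1   44.2]
 [ 638.   144.6   11.    59.1   43.9]
 [ 637.    68.4   11.   -60.8   44.1]
 [ 616.4  151.1    9.    88.7   44.2]
 [ 614.8   62.9    9.   -90.8   44. ]
 [ 592.7   68.9    9.  -120.9   44.3]
 [ 577.3  129.6   13.   149.2   44.4]
 [ 577.1   85.4   10.  -150.7   44. ]]
[615.446 106.922] -0.01617378038766841
```

Dial centre (615.2,106.8), index direction π−0.0163, consistent over three views. Next I'll grip the knob and turn it clockwise by about 1.71 rad.

Run:
```python
from h import *
K=np.array([615.2,106.6]); y0=1.71; yf=-0.0163
env.set_gripper(50)
env.reach([*K,220],q(y0))
print(env.move_l([*K,125],rate=80,f_stop=10)); rep()
env.set_gripper(8); rep('wrist_torque')
j=read_state()['qpos'].copy(); 
for k in range(1,5):
    t=j.copy(); t[5]+=(y0-yf)*k/4; env.move_joints(t)
rep('wrist_torque','qpos')
o=read_state()['orientation']; print('yaw',2*np.arctan2(o[1],o[0]))
a=read_state()['tool_pos'].copy(); 
d=env.ik([*a[:2],125],q(yf)); env.move_joints(d); env.hold(.2)
o=read_state()['orientation']; print('yaw',2*np.arctan2(o[1],o[0]))
env.set_gripper(50); env.move_l([*a[:2],230],rate=120)
env.reach([540,50,400],q(0)); i,c=shot('kn')
p=proj(c,[615,106,50])[0].astype(int); print(p)
cr=i[max(0,p[1]-60):p[1]+60,max(0,p[0]-60):p[0]+60]; cv2.imwrite('pics/m9.png',cv2.resize(cr,None,fx=4,fy=4,interpolation=cv2.INTER_CUBIC)); rep()
```

```text
False
('time_s', 81.0333) ('tool_pos', array([615.6  , 106.661, 125.586])) ('force', array([ 0.677, -0.509,  0.194])) ('width', 50.208424427357386) ('grip_force', 0.0)
('time_s', 81.6833) ('tool_pos', array([614.263, 106.604, 124.945])) ('force', array([-5.866,  0.23 ,  6.506])) ('width', 13.605469370186473) ('grip_force', 30.000725090503693) ('wrist_torque', array([-0.067,  0.964,  0.048]))
('time_s', 83.65) ('tool_pos', array([615.767, 105.134, 125.027])) ('force', array([ 6.04 , -9.536, -4.566])) ('width', 13.242074510053705) ('grip_force', 29.999406337738037) ('wrist_torque', array([-1.631, -0.974, -0.038])) ('qpos', array([ 0.151,  0.658,  1.718, -0.003,  0.765,  1.735]))
yaw -0.010871190831570083
yaw -0.015022075307555905
[268 132]
('time_s', 86.7083) ('tool_pos', array([539.892,  50.26 , 398.021])) ('force', array([-0.583,  0.049, -0.672])) ('width', 50.126201781644596) ('grip_force', 0.0)
```

View pics/m9.png

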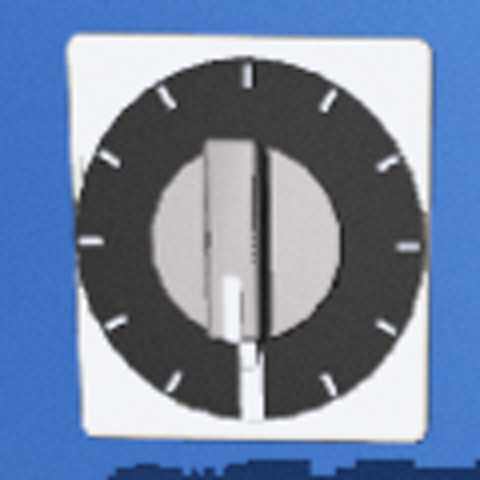

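The pointer nose at (248,352) lines up with the long index mark at (252,395); the bar edges are parallel to the dial axis within about 0.01 rad. One last overview before signing off, after moving clear.

Run:
```python
from h import *
env.reach([380,-330,400],q(0)); env.hold(.3)
cv2.imwrite('pics/topf.png',imaging.camera('top')); rep()
```

```text
('time_s', 88.5833) ('tool_pos', array([ 380.323, -329.659,  400.027])) ('force', array([0.115, 0.106, 0.261])) ('width', 49.72966249407567) ('grip_force', 0.0)
```

View pics/topf.png

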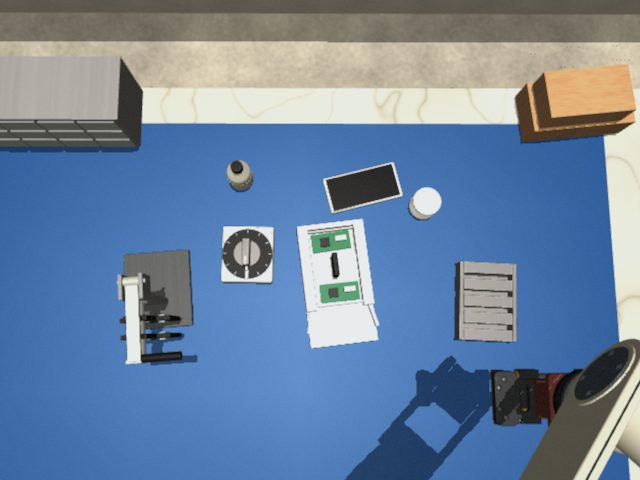

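The rack at (487,302) is empty, and both carriers hang under the shut flap at (150,328). The tray is home at (335,265) and the pointer is at the index (247,270). The phone, spool and bottle are where they were.

```bash
python3 -c "
from station import env, imaging, read_state
print(env.sign_off())"
```

```text
the job is handed in; nothing more can be done
None
```

The job is handed in at about 89 s: both carriers hang on the peg behind the closed keeper flap, the tray with its two boards is home against the end wall, the knob pointer is at the long index mark, and the phone, spool and bottle were not touched.

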